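# Set the stop in a drilling jig and hold a bracket in its corner

### The job

Take the rectangular steel stop out of the wooden rest block and plug its shank fully home into the socket of the aluminium drilling jig, so that it makes a corner with the jig's fixed fence. Then set the brass bracket flat on the jig plate with its long side along the fence, push it into the corner so that it touches the fence and the stop at once, and finish while still holding it pressed against both, as if for drilling. Leave everything else on the bench where it stands.

Things in the scene. Friction and masses are not known exactly. Their poses are not given: they have to be found in the camera images.
- jig: aluminium jig plate fixed to the bench, 220 mm (its x) x 150 mm (its y) x 30 mm thick, lying flat; its place and yaw vary. Origin at the centre of its underside, z up. It does not move. Its ground metal is smooth: the bracket slides on it, on the fence and on the stop with a friction of about 0.3.
- fence: low steel bar fixed on the jig plate along the plate's +y edge; same origin and axes as jig. It runs from x = -105 to +50 mm and y = +50 to +68 mm, and stands 16 mm above the plate (z = 30 to 46 mm). Parts lie against its face at y = +50 mm, which looks to the jig's -y.
- socket (a point): centre of the socket's mouth on the plate's top face (jig x = 60, y = 12, z = 30 mm), axes as the jig. Hole 18 mm along jig x, 26 mm along jig y, 26 mm deep, rim sharp. The stop goes in with its y along the jig's y, either way round, with 1 mm play each side; its origin is then 22 mm below this point.
- corner (a point): the corner point on the top face of the jig plate where the plane of the fence's face meets the plane of the seated stop's nominal face (jig x = 50, y = 50, z = 30 mm), axes as the jig. The bracket belongs on its -x, -y side.
- stop: steel stop, loose, 250 g, upright in the rest block at first. Origin: centre of the shank's lower end, z up. Shank 16 (its x) x 24 (its y) x 22 mm long, its lowest 6 mm tapering to 12 x 20. Head from z = 22 to 62 mm, 20 (x) x 44 mm (y); grip it across the 20. Plugged home, the head's underside lies on the plate; its broad face towards the jig's -x is the second fence.
- rest: wooden rest block fixed to the bench, 150 (x) x 64 (y) x 40 mm high; place and yaw vary. Origin at the centre of its underside. The stop stands in the hole at x = -42 mm, its y along the block's x, its head's underside on the block's top; the hole is 4 mm wider than the shank. The round pin stands in the hole at x = +48 mm.
- bracket: brass bracket, loose, about 500 g, lying on its base on the bench. Base 64 (its x) x 48 (its y) x 16 mm high; in its middle a web 50 mm long (x), 12 mm thick (y), from z = 16 to 54 mm: grip across it. Origin at the centre of the underside, z up; alike after a half turn. In the corner its x lies along the jig's x, its origin 32 mm to -x and 24 mm to -y of corner.
- pin: round steel stop pin standing in the other hole of the wooden rest block; head 28 mm across and 28 mm high, round shank 18 mm; origin at the centre of the shank's lower end. Not needed.
- bench_block: plain square steel slab, 60 x 60 x 22 mm high; origin at the centre of its underside. Not needed.
- jar: small glass jar with a metal lid, 56 mm across, 70 mm high, upright; origin at the centre of its underside. Not needed.
- spool: small wooden spool, 36 mm across, 40 mm high, upright; origin at the centre of its underside. Not needed.
- cone: wooden ring cone, foot 56 mm across, 85 mm high, upright; origin at the centre of its underside. Not needed.
- hammer: hammer lying on the bench near its left side; origin under its middle. Not needed.
- file: small hand tool with a dark wooden handle lying on the bench near its right side; origin under its middle. Not needed.

How it is judged:
By the outcome, as a careful person would: the job done as asked, in the order asked, and still so for the second after the job is handed in, while the arm keeps its last pose, push and grip.
It also fails if it takes over 59 s, if anything falls off the work surface, if the arm or the gripper's body presses on something with over 40 N, if the wrist force passes 120 N, or if a joint passes its speed limit or range.

### The arm

A 6-joint arm with a two-finger parallel gripper is mounted at the origin on the work surface. World frame = base frame: x ahead of the robot, y to its left, z up, the work surface at z = 0. Lengths are in m, angles in rad, forces in N, time in s.
With the tool pointing down it reaches from about 0.375 to 0.975 m from the base axis. Payload 3.8 kg.
Tool frame: the origin (TCP) lies on the centre line of the jaws, within the pads' length; the fingertips stand 14 mm ahead of it and the grasp point (between the pads) lies 5 mm behind it (bot.finger_overhang is the distance from the TCP to the fingertips, in m); y points along the fingers, x is the direction in which the jaws open and shut, and the axes are right-handed (so a half turn about y gives the same grasp; the last joint's range is limited). The gripper opens to 85 mm and grips with 20 to 120 N. Pads are 22 mm wide; open, the fingers measure 114 mm over their backs; the gripper's body (76 mm by 85 mm) begins 54 mm behind the grasp point. The pads swing forward as they close: fully open they stand 13 mm farther back than shut.
Start: joints at [1.135, 0.264, 1.604, -0, 1.274, -0.037], TCP at [0.262, 0.622, 0.213] pointing down, gripper open.
Joint ranges: [-2.63, 2.63], [-0.94, 2.18], [0.31, 2.57], [-1.31, 4.45], [0, 2.66], [-2.55, 2.55]. Speed limits (rad/s): [2.57, 2.57, 3.14, 3.14, 3.14, 3.14].

### API

Orientations are given as a rotation vector (axis times angle).
In Python, from workcell import readout, read_camera, bot, spotter gives the robot as it stands.
- The arm moves only by the tool jog_arm, never from a script. Its argument "increments" is a list of rows, each a list of 7 numbers: the shift along the tool's x, y, z in m, then the turn, a rotation vector about the tool's x, y, z in rad, then the opening, from 0 (shut) to 1 (fully open). A call has 1 to 10 rows; each row shifts and turns the pose as measured when the row begins, along the tool's axes as they then stand; what a row does not reach is not made up. A row lasts 1/8 s, in which the tool goes at most 62.5 mm and 10.7 degrees, less where a joint would pass 70% of its speed; a pose out of reach is approached as far as the arm can. A call with a gripper value outside its range is refused whole. The fingers move at their own pace and stop on an object; "force" is the grip in N (left out, the last holds). Time passes only in rows, so rows that do not move let the fingers close. It gives the time, the measured TCP pose, the force and the opening at its end, in the units of the state.
- readout.read_state(): the state, without advancing time (a new reading comes with each control period).
- read_camera(name): name is "side" or "top"; returns a dict with "img" (420x560x3 uint8, blue, green, red), "range_z" (420x560 float32, m along the optical axis (not along the pixel's ray), 0 where there is no reading), "fx", "fy", "cx", "cy" (pixels), "world_from_camera" (4x4, takes a point from camera to world coordinates). Camera axes: x right, y down, z forward; pixel columns grow to the right and rows downward; lengths in m; the calibration is good to about 2 mm. A picture is of the moment at which its call begins.
- bot.finish_job(): hands the job in, once; it reports no verdict.
Trained networks look in a picture, given as the dict that the camera call returned (one of the last four; its "shot" number tells which), for a name from the list of things; names that differ only in an ending like _2 or _b are one class to them, and where a whole thing is asked for, a point or a joint stands for the part that bears it (a point fixed in the world has none). Each returns a list of dicts, best first, with "p" (0 to 1); they miss things now and then, are a little off and sometimes report something else, mostly with a low value. They report only what shows in the picture. A call takes as long as a camera call.
- spotter.masks_of(picture, thing): "mask" (420x560 bool, what is visible of it) and "location" ([column, row] in pixels, amid what is visible of it).
- spotter.spot_point(picture, thing): "location" ([column, row] in pixels: a listed point, or the origin of a listed thing).
The state is a dict: "time": time; "q": joint angles; "joint_vel": joint speeds; "joint_torque": joint torques, N m; "tool_pos": TCP position; "tcp_rot": TCP orientation; "wrist_force": force on the tool from outside, world axes, zero at the start; "torque": the same for the moment, N m; "width": opening from 0.0 (shut) to 1.0 (fully open).
Only numpy, scipy, OpenCV 4.12 (cv2) and the standard library are available. Lean on these libraries where they do the work, as an engineer would, in place of code of your own. Each camera call takes 0.05 s, during which the arm holds its last target. There are 200 camera calls.

## Working session

There is one attempt and no reset: what is moved stays moved. The work goes in short steps, Python scripts to look and compute and a tool call to move; the robot and the scene stay as the last step left them, time stands still between calls to the robot, and variables do not carry over. Pictures are saved under pics/ and viewed, about 8 in all and at most 12, crops included, and the job is handed in when it is done.

Besides the shell and the picture viewer there is one more tool, called after "Emit:" as name(argument=value, ...) on one line, values as JSON. jog_arm: Moves the arm, as the interface text tells. Its arguments: {"type":"object","properties":{"increments":{"type":"array"},"force":{"type":"number"}},"required":["increments"]}

```bash
ls; mkdir -p pics; cat > h.py <<'E'
import numpy as np, cv2
from scipy.spatial.transform import Rotation as R
from workcell import readout, read_camera, bot, spotter
np.set_printoptions(precision=4,suppress=True)
def cloud(p):
    z=p["range_z"]; v,u=np.mgrid[:z.shape[0],:z.shape[1]]
    c=np.stack([(u-p["cx"])/p["fx"]*z,(v-p["cy"])/p["fy"]*z,z],-1)
    T=np.array(p["world_from_camera"]); w=c@T[:3,:3].T+T[:3,3]
    w[z<=0]=np.nan
    return w
def ray(p,uv,h):
    T=np.array(p["world_from_camera"]); d=T[:3,:3]@np.array([(uv[0]-p["cx"])/p["fx"],(uv[1]-p["cy"])/p["fy"],1])
    return T[:3,3]+d*(h-T[2,3])/d[2]
E
python3 - <<'E'
from h import *
s=readout.read_state(); print({k:np.array(v) for k,v in s.items()}); print(R.from_rotvec(s["tcp_rot"]).as_matrix())
for n in("top","side"):
    p=read_camera(n); cv2.imwrite(f"pics/{n}0.png",p["img"]); print(n,p["fx"],np.array(p["world_from_camera"]))
    np.savez(f"{n}0.npz",**{k:p[k] for k in("img","range_z","fx","fy","cx","cy","world_from_camera")})
    w=cloud(p)
    for t in("jig","fence","stop","rest","bracket","pin","bench_block","jar","spool","cone"):
        for m in spotter.masks_of(p,t)[:1]:
            q=w[m["mask"]]; q=q[~np.isnan(q[:,0])]
            print(t,round(m["p"],2),m["location"],m["mask"].sum(),"med",np.median(q,0),"z95",np.percentile(q[:,2],95))
    for t in("socket","corner"):
        for m in spotter.spot_point(p,t)[:1]: print(t,m["p"],m["location"],ray(p,m["location"],.03))
E
```

```text
pics
{'time': array(0.), 'q': array([ 1.1351,  0.2647,  1.6054,  0.    ,  1.2737, -0.0369]), 'joint_vel': array([-0.0001,  0.0003, -0.0012, -0.0003, -0.0012, -0.0005]), 'joint_torque': array([ -0.0007, -51.5109, -36.7312,  -0.0004,   0.013 ,   0.    ]), 'tool_pos': array([0.2618, 0.6213, 0.2116]), 'tcp_rot': array([-1.3731, -0.9092,  0.9123]), 'wrist_force': array([-0.6682, -0.4443, -0.6896]), 'torque': array([-0.0005, -0.015 , -0.0482]), 'width': array(0.9997)}
[[ 0.3883 -0.001  -0.9215]
 [ 0.9215 -0.002   0.3883]
 [-0.0022 -1.      0.0001]]
top 517.5863684576232 [[ 0.0192 -0.9903  0.1379  0.417 ]
 [-0.9998 -0.02   -0.0046 -0.0014]
 [ 0.0073 -0.1377 -0.9904  1.4987]
 [ 0.      0.      0.      1.    ]]
jig 0.87 [277.0, 254.4] 4192 med [ 0.4874 -0.0085  0.0315] z95 0.04640929018347348
fence 0.74 [253.7, 258.2] 391 med [0.4701 0.0531 0.0466] z95 0.05208561559434126
stop 0.62 [366.6, 272.6] 153 med [ 0.4423 -0.2495  0.0806] z95 0.08549661185599122
rest 0.56 [358.3, 255.5] 1047 med [ 0.4879 -0.238   0.0408] z95 0.04626187423845094
bracket 0.88 [187.2, 241.8] 392 med [0.5139 0.2508 0.0189
[... 937 characters left out ...]
08125992270288773
rest 0.97 [265.2, 297.6] 2086 med [ 0.4837 -0.2739  0.0388] z95 0.0418280065566534
bracket 0.73 [221.4, 186.5] 356 med [0.5111 0.2415 0.0176] z95 0.05377784249245206
pin 0.56 [286.7, 274.2] 217 med [ 0.5304 -0.2505  0.0633] z95 0.0696819968131965
bench_block 0.68 [354.5, 266.9] 606 med [ 0.7105 -0.2391  0.0221] z95 0.02417493006460041
jar 0.85 [291.9, 182.8] 417 med [0.7152 0.1733 0.0421] z95 0.07101937756242407
spool 0.5 [322.7, 206.6] 147 med [0.7593 0.0304 0.023 ] z95 0.041781774680688666
cone 0.91 [362.3, 301.5] 639 med [ 0.6611 -0.3408  0.0136] z95 0.08208931908682363
socket 0.84 [260.5, 227.3] [ 0.5533 -0.019   0.03  ]
corner 0.84 [252.5, 215.7] [0.5505 0.0421 0.03  ]
```

View pics/top0.png

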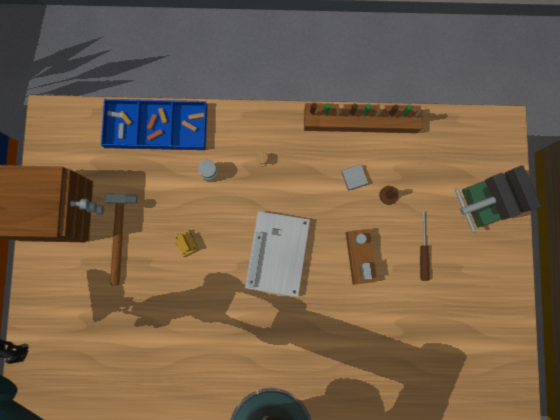

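View pics/side0.png

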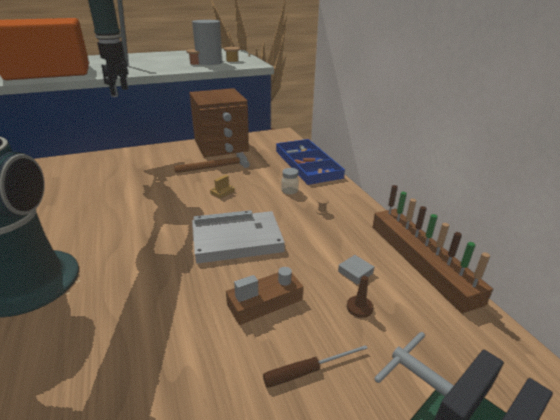

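The top view shows the jig at about (279,254), its socket near (276,232) and the fence on the left. The rest block is at (362,256), with the stop at (367,271) and the pin at (361,238). The bracket is at (187,242). Next I'll fit rectangles for more precise poses.

```bash
cat >> h.py <<'E'
from scipy.optimize import minimize
def fit(p,w,c,yaw,L,W,top,lo,hi,pad=.03,sig=.0015):
    """soft rectangle fit: pixels whose height lies in lo..hi are 'in', rays cut at plane z=top"""
    T=np.array(p["world_from_camera"]); v,u=np.mgrid[:420,:560]
    d=np.stack([(u-p["cx"])/p["fx"],(v-p["cy"])/p["fy"],np.ones(u.shape)],-1)@T[:3,:3].T
    P=(T[:3,3]+d*((top-T[2,3])/d[...,2])[...,None])[...,:2]
    sel=(np.hypot(*(P-c).transpose(2,0,1))<np.hypot(L,W)/2+pad)&~np.isnan(w[...,2])
    X=P[sel]; z=w[...,2][sel]; lab=((z>lo)&(z<hi)).astype(float)
    def f(a):
        d=X-a[:2]; cs,sn=np.cos(a[2]),np.sin(a[2])
        lx=abs(d@[cs,sn])-L/2; ly=abs(d@[-sn,cs])-W/2
        m=1/(1+np.exp(np.clip(np.maximum(lx,ly)/sig,-50,50)))
        return ((m-lab)**2).sum()
    best=None
    for y0 in yaw:
        r=minimize(f,[c[0],c[1],y0],method="Nelder-Mead",options=dict(initial_simplex=np.array([[c[0],c[1],y0],[c[0]+.01,c[1],y0],[c[0],c[1]+.01,y0],[c[0],c[1],y0+.15]]),xatol=1e-5,fatol=1e-4))
        if best is None or r.fun<best.fun: best=r
    return best.x,best.fun/lab.sum(),int(lab.sum())
E
python3 - <<'E'
from h import *
ys=np.arange(-1.5,1.6,.3)
for n in("top","side"):
    p=dict(np.load(f"{n}0.npz")); w=cloud(p)
    print(n)
    print("jig",fit(p,w,np.array([.485,-.01]),ys,.22,.15,.03,.024,.06))
    print("rest",fit(p,w,np.array([.487,-.245]),ys,.15,.064,.04,.033,.046))
    print("restall",fit(p,w,np.array([.487,-.245]),ys,.15,.064,.04,.033,.1))
    print("stop",fit(p,w,np.array([.443,-.25]),ys,.044,.02,.08,.072,.09,.012))
    print("base",fit(p,w,np.array([.512,.247]),ys,.064,.048,.016,.008,.022))
    print("baseall",fit(p,w,np.array([.512,.247]),ys,.064,.048,.016,.008,.07))
    print("web",fit(p,w,np.array([.512,.247]),ys,.05,.012,.054,.045,.064,.0))
    print("fence",fit(p,w,np.array([.47,.053]),ys,.155,.018,.046,.04,.055,0))
E
```

```text
top
jig (array([ 0.4891, -0.0086, -0.1395]), np.float64(0.03897412530521831), 4026)
rest (array([ 0.4851, -0.2457,  0.1365]), np.float64(0.36029636440854007), 925)
restall (array([ 0.4849, -0.2459,  0.1358]), np.float64(0.03378171480300063), 1227)
stop (array([ 0.4435, -0.2522,  0.123 ]), np.float64(0.08653076440268294), 128)
base (array([0.5136, 0.254 , 0.499 ]), np.float64(0.590553651248227), 297)
baseall (array([0.5142, 0.2543, 0.495 ]), np.float64(0.12197347877559613), 425)
web (array([0.5132, 0.2539, 0.4843]), np.float64(0.11325438869047455), 80)
fence (array([ 0.4699,  0.0535, -0.1393]), np.float64(0.09037892183743627), 356)
side
jig (array([ 0.4892, -0.0165,  3.0043]), np.float64(0.10793962957522453), 3197)
rest (array([ 0.485 , -0.2556,  0.1352]), np.float64(0.35232066931656075), 1284)
restall (array([ 0.4852, -0.2522,  0.1355]), np.float64(0.14994887152599679), 1921)
stop (array([ 0.4433, -0.2599,  0.1737]), np.float64(0.20746883200080352), 223)
base (array([0.5149, 0.2352, 0.2592]), np.float64(0.264651998249706), 156)
baseall (array([0.5129, 0.244 , 0.612 ]), np.float64(0.4138853202929056), 278)
web (array([0.5133, 0.2447, 0.5633]), np.float64(0.3975802715968105), 59)
fence (array([ 0.4695,  0.0462, -0.1317]), np.float64(0.24253307073839964), 315)
```

```bash
cat >> h.py <<'E'
def tool(yaw): # tool x at yaw, tool y down
    x=np.array([np.cos(yaw),np.sin(yaw),0]); y=np.array([0,0,-1.]); return np.stack([x,y,np.cross(x,y)],1)
def plan(xyz,yaw,n,p=None,M=None,g=1.0):
    if p is None: s=readout.read_state(); p=np.array(s["tool_pos"]); M=R.from_rotvec(s["tcp_rot"]).as_matrix()
    out=[]
    for i in range(n):
        k=n-i; d=M.T@((np.array(xyz)-p)/k); r=R.from_matrix(M.T@tool(yaw)).as_rotvec()/k
        row=[*np.round(d,4),*np.round(r,3)]; out.append([float(a) for a in row]+[g])
        p=p+M@np.array(row[:3]); M=M@R.from_rotvec(row[3:]).as_matrix()
    for i in range(0,n,10): print("[%s]"%", ".join("["+",".join("%g"%a for a in r)+"]" for r in out[i:i+10]))
    return p,M
def st():
    s=readout.read_state(); M=R.from_rotvec(s["tcp_rot"]).as_matrix()
    print("t %.2f"%s["time"],np.array(s["tool_pos"]),"yaw %.4f"%np.arctan2(M[1,0],M[0,0]),"tilt",M[2,[0,2]],"F",np.array(s["wrist_force"]),"T",np.array(s["torque"]),"w %.3f"%s["width"])
E
python3 - <<'E'
from h import *
p=dict(np.load("side0.npz")); w=cloud(p); ys=[-.3,-.14,0,.14,.3]
for lo in(.0275,.0285): print("jig",fit(p,w,np.array([.485,-.01]),ys,.22,.15,.03,lo,.06))
for lo in(.0375,.0385): print("rest",fit(p,w,np.array([.487,-.245]),ys,.15,.064,.04,lo,.1))
for lo in(.0785,.077): print("stop",fit(p,w,np.array([.443,-.25]),ys,.044,.02,.08,lo,.09,.012))
a=plan([.45,.19,.2],-.1,8); plan([.4435,-.252,.17],-1.435,9,*a)
E
```

```text
jig (array([ 0.4898, -0.0122, -0.145 ]), np.float64(0.0941265565012246), 3081)
jig (array([ 0.49  , -0.0111, -0.143 ]), np.float64(0.11144682648614615), 2986)
rest (array([ 0.4858, -0.2496,  0.1384]), np.float64(0.12150047632430243), 1808)
rest (array([ 0.4858, -0.249 ,  0.136 ]), np.float64(0.12016194331809443), 1774)
stop (array([ 0.4442, -0.2566,  0.1252]), np.float64(0.10567772614997797), 165)
stop (array([ 0.4437, -0.2572,  0.1365]), np.float64(0.11197540792514617), 180)
[[-0.0406,0.0016,-0.0426,0,0.159,0,1], [-0.0334,0.0016,-0.0485,0,0.159,0,1], [-0.0253,0.0016,-0.0532,0,0.159,0,1], [-0.0165,0.0016,-0.0565,0,0.159,0,1], [-0.0074,0.0016,-0.0584,0,0.159,0,1], [0.0019,0.0016,-0.0589,0,0.159,0,1], [0.0113,0.0016,-0.0578,0,0.159,0,1], [0.0203,0.0017,-0.0553,0,0.159,0,1]]
[[0.0042,0.0033,-0.0489,-0,0.148,0,1], [0.0114,0.0033,-0.0478,-0,0.148,0,1], [0.0183,0.0033,-0.0456,-0,0.148,0,1], [0.0248,0.0033,-0.0424,-0,0.148,0,1], [0.0308,0.0034,-0.0383,-0,0.149,0,1], [0.0361,0.0033,-0.0333,-0,0.148,0,1], [0.0406,0.0034,-0.0276,-0,0.149,0,1], [0.0443,0.0033,-0.0213,-0,0.148,0,1], [0.0469,0.0034,-0.0145,-0,0.149,0,1]]
```

Emit:
jog_arm(increments=[[-0.0406,0.0016,-0.0426,0,0.159,0,1],[-0.0334,0.0016,-0.0485,0,0.159,0,1],[-0.0253,0.0016,-0.0532,0,0.159,0,1],[-0.0165,0.0016,-0.0565,0,0.159,0,1],[-0.0074,0.0016,-0.0584,0,0.159,0,1],[0.0019,0.0016,-0.0589,0,0.159,0,1],[0.0113,0.0016,-0.0578,0,0.159,0,1],[0.0203,0.0017,-0.0553,0,0.159,0,1]], force=40)

```text
time: 2.3
tool_pos: [0.4479, 0.1795, 0.2005]
tcp_rot: [-1.564, 0.1, -0.109]
wrist_force: [0.1, 0.1, -0.5]
width: 1.001
```

Emit:
jog_arm(increments=[[0.0042,0.0033,-0.0489,0,0.148,0,1],[0.0114,0.0033,-0.0478,0,0.148,0,1],[0.0183,0.0033,-0.0456,0,0.148,0,1],[0.0248,0.0033,-0.0424,0,0.148,0,1],[0.0308,0.0034,-0.0383,0,0.149,0,1],[0.0361,0.0033,-0.0333,0,0.148,0,1],[0.0406,0.0034,-0.0276,0,0.149,0,1],[0.0443,0.0033,-0.0213,0,0.148,0,1],[0.0469,0.0034,-0.0145,0,0.149,0,1]])

```text
time: 3.42
tool_pos: [0.4185, -0.2772, 0.1717]
tcp_rot: [-1.221, 1.156, -1.176]
wrist_force: [0.4, 0.2, -0.3]
width: 1.004
```

```bash
python3 - <<'E'
from h import *
st(); a=plan([.4435,-.2525,.15],-1.435,5); plan([.4435,-.2525,.064],-1.435,4,*a)
E
```

```text
t 3.42 [ 0.4185 -0.2772  0.1717] yaw -1.5155 tilt [-0.0007  0.0181] F [ 0.3935  0.1563 -0.2912] T [ 0.0411 -0.0113  0.0559] w 1.004
[[-0.0047,0.0044,0.0052,-0.004,-0.016,0,1], [-0.0046,0.0044,0.0053,-0.004,-0.016,0,1], [-0.0045,0.0044,0.0054,-0.003,-0.016,0,1], [-0.0044,0.0044,0.0054,-0.004,-0.016,0,1], [-0.0042,0.0044,0.0055,-0.003,-0.016,0,1]]
[[-0,0.0215,0,-0,-0,0,1], [-0,0.0215,0,-0,-0,0,1], [-0,0.0215,0,-0,-0,0,1], [-0,0.0215,0,-0,-0,0,1]]
```

Emit:
jog_arm(increments=[[-0.0047,0.0044,0.0052,-0.004,-0.016,0,1],[-0.0046,0.0044,0.0053,-0.004,-0.016,0,1],[-0.0045,0.0044,0.0054,-0.003,-0.016,0,1],[-0.0044,0.0044,0.0054,-0.004,-0.016,0,1],[-0.0042,0.0044,0.0055,-0.003,-0.016,0,1],[0,0,0,0,0,0,1],[0,0,0,0,0,0,1]])

```text
time: 4.3
tool_pos: [0.4452, -0.25, 0.1487]
tcp_rot: [-1.274, 1.105, -1.103]
wrist_force: [-0.8, -0.2, 0.7]
width: 1.0
```

```bash
python3 - <<'E'
from h import *
st(); a=plan([.4435,-.2525,.13],-1.435,2); plan([.4435,-.2525,.064],-1.435,3,*a)
E
```

```text
t 4.30 [ 0.4452 -0.25    0.1487] yaw -1.4282 tilt [-0.0003 -0.0012] F [-0.7572 -0.2186  0.6598] T [-0.0463  0.0024  0.0204] w 1.000
[[0.0011,0.0093,-0.001,0.001,0.003,-0,1], [0.0012,0.0094,-0.001,0,0.004,-0,1]]
[[-0,0.022,0,0,-0,-0,1], [-0,0.022,0,0,-0,-0,1], [-0,0.022,0,0,-0,-0,1]]
```

Emit:
jog_arm(increments=[[0.0011,0.0093,-0.001,0.001,0.003,0,1],[0.0012,0.0094,-0.001,0,0.004,0,1],[0,0.022,0,0,0,0,0.7],[0,0.022,0,0,0,0,0.6],[0,0.02,0,0,0,0,0.5],[0,0,0,0,0,0,0.5],[0,0,0,0,0,0,0.5]])

```text
time: 5.18
tool_pos: [0.4418, -0.2543, 0.0616]
tcp_rot: [-1.269, 1.112, -1.111]
wrist_force: [0.3, -0.8, 0.8]
width: 0.499
```

```bash
python3 - <<'E'
from h import *
st(); p=read_camera("side"); c=p["img"][200:350,170:360]; cv2.imwrite("pics/s1.png",cv2.resize(c,None,fx=4,fy=4,interpolation=2))
E
```

```text
t 5.17 [ 0.4418 -0.2543  0.0616] yaw -1.4394 tilt [-0.0001 -0.0008] F [ 0.3219 -0.825   0.7614] T [ 0.0529 -0.0755 -0.0313] w 0.499
```

View pics/s1.png

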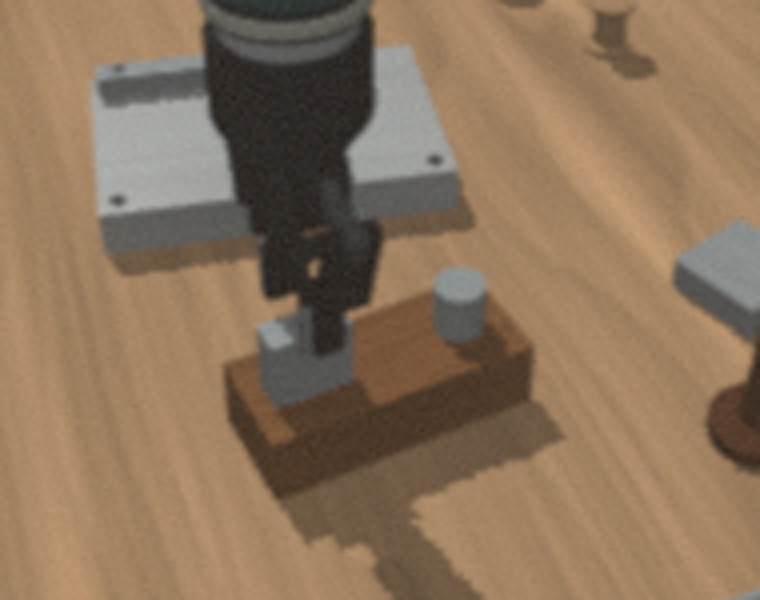

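The near finger stands in front of the head, with the head's face spanning crop columns 262–350 and the finger at about 325. Allowing for perspective, it is centred. Closing now.

Emit:
jog_arm(increments=[[0,0,0,0,0,0,0.1],[0,0,0,0,0,0,0.1],[0,0,0,0,0,0,0.1],[0,0,0,0,0,0,0.1],[0,0,0,0,0,0,0.1]], force=60)

```text
time: 5.85
tool_pos: [0.4434, -0.2554, 0.0642]
tcp_rot: [-1.268, 1.108, -1.115]
wrist_force: [0.3, -0.5, -0.1]
width: 0.102
```

```bash
python3 - <<'E'
from h import *
st()
E
```

```text
t 5.85 [ 0.4434 -0.2554  0.0642] yaw -1.4394 tilt [0.0029 0.0028] F [ 0.3219 -0.4804 -0.065 ] T [-0.01   -0.0271  0.0149] w 0.102
```

```bash
python3 - <<'E'
from h import *
p=read_camera("side"); c=p["img"][200:350,170:360]; cv2.imwrite("pics/s2.png",cv2.resize(c,None,fx=4,fy=4,interpolation=2))
for m in spotter.masks_of(p,"stop")[:1]:
    q=cloud(p)[m["mask"]]; print(m["p"],m["location"],np.nanmedian(q,0),np.nanpercentile(q[:,2],95))
E
```

```text
0.76 [243.6, 288.0] [ 0.4402 -0.2649  0.0638] 0.08077185751284734
```

View pics/s2.png

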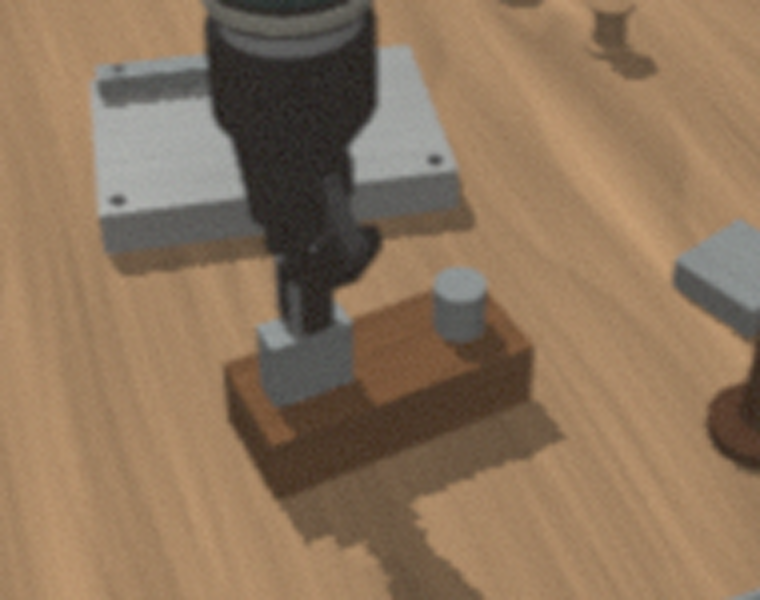

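```bash
python3 - <<'E'
from h import *
p=read_camera("side"); w=cloud(p)
for v in range(268,300,2):
    print(v,*["%s"%(w[v,u]*1000).round().astype(int) if p["range_z"][v,u]>0 else "-" for u in (240,244,248,252,256)])
st()
E
```

```text
268 [ 434 -255  115] [ 436 -278  132] [ 438 -298  148] [ 441 -314  160] [ 451 -306  151]
270 [ 434 -254  109] [ 436 -276  126] [ 438 -300  145] [ 443 -306  148] [ 455 -292  134]
272 [ 434 -256  106] [ 438 -269  115] [ 438 -299  140] [ 447 -293  132] [ 497 -153    3]
274 [ 434 -255  100] [ 438 -269  111] [ 439 -294  130] [ 452 -275  110] [ 495 -158    1]
276 [ 434 -254   94] [ 438 -268  105] [ 444 -276  109] [ 452 -275  106] [ 493 -164    1]
278 [ 433 -254   88] [ 437 -271  102] [ 444 -276  104] [ 451 -276  102] [ 466 -256   81]
280 [ 434 -249   79] [ 437 -270   96] [ 443 -276  100] [ 452 -274   95] [ 464 -261   80]
282 [ 433 -255   80] [ 437 -270   91] [ 443 -276   94] [ 454 -267   83] [ 463 -263   76]
284 [ 430 -263   82] [ 437 -270   86] [ 446 -265   78] [ 455 -264   75] [ 463 -264   72]
286 [ 429 -266   80] [ 437 -266   77] [ 446 -266   74] [ 454 -265   70] [ 463 -264   67]
288 [ 429 -268   76] [ 437 -267   73] [ 445 -266   69] [ 454 -264   65] [ 462 -265   62]
290 [ 428 -269   72] [ 437 -267   67] [ 446 -264   62] [ 454 -265   60] [ 463 -263   55]
292 [ 428 -268   65] [ 437 -267   62] [ 445 -266   58] [ 453 -266   55] [ 463 -263   49]
294 [ 428 -267   59] [ 436 -268   57] [ 445 -267   54] [ 453 -266   50] [ 462 -263   44]
296 [ 428 -269   56] [ 436 -267   51] [ 444 -267   49] [ 454 -264   42] [ 462 -265   41]
298 [ 428 -268   50] [ 436 -267   46] [ 444 -266   42] [ 453 -267   40] [ 460 -271   42]
t 6.00 [ 0.4433 -0.2553  0.0641] yaw -1.4394 tilt [0.0028 0.0026] F [0.191  0.328  0.0455] T [ 0.0059  0.0408 -0.0077] w 0.099
```

```bash
python3 - <<'E'
from h import *
print(bot.finger_overhang,[a for a in dir(bot) if a[0]!="_"],[a for a in dir(readout) if a[0]!="_"])
st(); print(readout.read_state()["q"])
p=read_camera("top"); w=cloud(p); v,u=np.mgrid[:420,:560]
for n in("top","side"):
    p=read_camera(n); w=cloud(p)
    d=np.hypot(w[...,0]-.4433,w[...,1]+.2553); dark=p["img"].max(-1)<60
    q=w[(d<.045)&dark&(w[...,2]>.045)&(w[...,2]<.3)]; print(n,len(q)); 
    for lo in np.arange(.04,.22,.02):
        k=q[(q[:,2]>=lo)&(q[:,2]<lo+.02)]
        if len(k): print(round(lo,2),len(k),k.min(0),k.max(0))
E
```

```text
0.014 ['MotionError', 'finger_overhang', 'finish_job'] ['read_state']
t 6.00 [ 0.4433 -0.2553  0.0641] yaw -1.4394 tilt [0.0028 0.0026] F [0.191  0.328  0.0455] T [ 0.0059  0.0408 -0.0077] w 0.099
[-0.5709  0.0985  2.0945 -0.0005  0.9448  0.8688]
top 53
0.12 1 [ 0.4513 -0.2268  0.1398] [ 0.4513 -0.2268  0.1398]
0.14 10 [ 0.4278 -0.2257  0.1452] [ 0.4511 -0.2134  0.1595]
0.16 2 [ 0.4302 -0.2155  0.1612] [ 0.4452 -0.211   0.1736]
0.18 14 [ 0.43   -0.2195  0.1902] [ 0.4474 -0.2126  0.1988]
0.2 11 [ 0.43   -0.2192  0.2008] [ 0.4498 -0.2163  0.2158]
side 1996
0.08 29 [ 0.4334 -0.2763  0.0902] [ 0.4522 -0.2529  0.0999]
0.1 55 [ 0.4338 -0.2785  0.1001] [ 0.4524 -0.2509  0.1198]
0.12 86 [ 0.4276 -0.2988  0.1206] [ 0.4577 -0.2237  0.1396]
0.14 129 [ 0.4254 -0.2995  0.1403] [ 0.4523 -0.2153  0.16  ]
0.16 123 [ 0.4232 -0.3002  0.1602] [ 0.449  -0.2159  0.1799]
0.18 181 [ 0.423  -0.3001  0.1801] [ 0.4567 -0.2447  0.1997]
0.2 188 [ 0.4087 -0.2968  0.2   ] [ 0.4679 -0.2661  0.22  ]
```

The near finger's tip is at about z = 0.09 (crop 312,330), above the head. The reported TCP would put it at 0.050, so real fingertips are roughly 40 mm higher than reported. I'll reopen and descend in guarded steps, trusting the picture and the force over the reported z.

Emit:
jog_arm(increments=[[0,0,0,0,0,0,0.6],[0,0,0,0,0,0,0.6],[0,0,0,0,0,0,0.6],[0,0.012,0,0,0,0,0.6],[0,0.012,0,0,0,0,0.6],[0,0.012,0,0,0,0,0.6],[0,0,0,0,0,0,0.6],[0,0,0,0,0,0,0.6]])

```text
time: 7.15
tool_pos: [0.4424, -0.2547, 0.0241]
tcp_rot: [-1.269, 1.111, -1.113]
wrist_force: [0.3, -0.5, -0.2]
width: 0.601
```

```bash
python3 - <<'E'
from h import *
st()
p=read_camera("side"); w=cloud(p)
d=np.hypot(w[...,0]-.4433,w[...,1]+.2553); dark=p["img"].max(-1)<60
q=w[(d<.06)&dark&(w[...,2]>.043)&(w[...,2]<.3)]
for lo in np.arange(.04,.16,.01):
    k=q[(q[:,2]>=lo)&(q[:,2]<lo+.01)]
    if len(k): print(round(lo,2),len(k),k.min(0),k.max(0))
c=p["img"][200:350,170:360]; cv2.imwrite("pics/s3.png",cv2.resize(c,None,fx=4,fy=4,interpolation=2))
E
```

```text
t 7.15 [ 0.4424 -0.2547  0.0241] yaw -1.4395 tilt [0.0009 0.0005] F [ 0.3141 -0.4901 -0.1666] T [0.0008 0.0359 0.0122] w 0.601
0.05 16 [ 0.4412 -0.2966  0.0555] [ 0.4545 -0.2904  0.0596]
0.06 28 [ 0.4389 -0.2973  0.06  ] [ 0.4547 -0.2312  0.0698]
0.07 40 [ 0.43   -0.2979  0.07  ] [ 0.4547 -0.2308  0.08  ]
0.08 21 [ 0.4305 -0.2964  0.0806] [ 0.441  -0.2278  0.09  ]
0.09 55 [ 0.4249 -0.3149  0.0901] [ 0.4581 -0.2093  0.1   ]
0.1 70 [ 0.4247 -0.315   0.1002] [ 0.4591 -0.2029  0.11  ]
0.11 77 [ 0.423  -0.3145  0.1103] [ 0.4482 -0.2     0.1198]
0.12 50 [ 0.4238 -0.3127  0.1202] [ 0.4493 -0.2351  0.1299]
0.13 65 [ 0.4222 -0.3141  0.1303] [ 0.4471 -0.2442  0.14  ]
0.14 89 [ 0.4222 -0.3143  0.1403] [ 0.4482 -0.2387  0.15  ]
0.15 90 [ 0.4262 -0.311   0.15  ] [ 0.4575 -0.2664  0.1597]
```

View pics/s3.png

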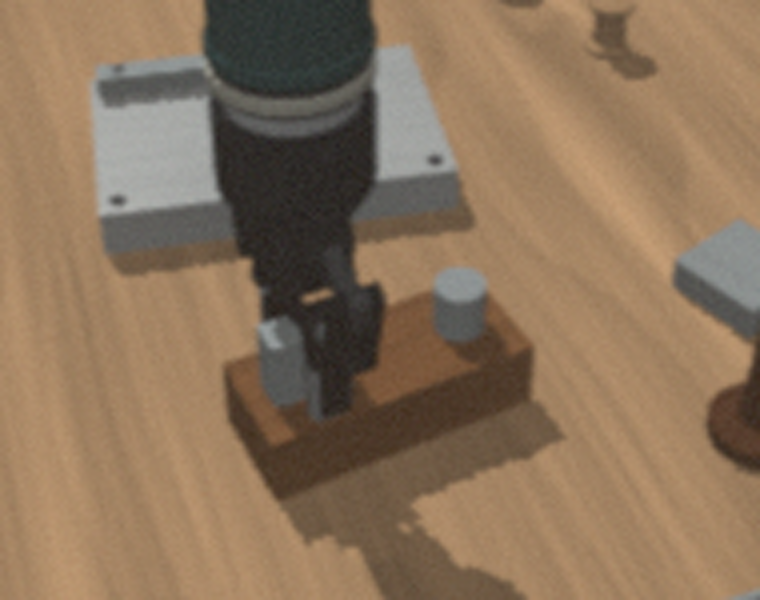

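The near finger now stands beside the head at crop (330,410), with its tip at z ≈ 0.055, straddling it. Closing.

Emit:
jog_arm(increments=[[0,0,0,0,0,0,0],[0,0,0,0,0,0,0],[0,0,0,0,0,0,0],[0,0,0,0,0,0,0],[0,0,0,0,0,0,0]], force=70)

```text
time: 7.82
tool_pos: [0.4426, -0.2547, 0.0248]
tcp_rot: [-1.268, 1.11, -1.113]
wrist_force: [0.1, 1.2, -1.8]
width: 0.226
```

```bash
python3 - <<'E'
from h import *
st()
a=plan([.4424,-.2547,.125],-1.44,4,g=0); 
E
```

```text
t 7.83 [ 0.4426 -0.2547  0.0248] yaw -1.4396 tilt [0.0012 0.0014] F [ 0.109   1.2117 -1.7733] T [ 0.0477 -0.0047 -0.016 ] w 0.226
[[0,-0.025,-0,-0,0,0,0], [0,-0.0251,-0,-0,0,0,0], [0.0001,-0.025,-0.0001,-0.001,0,0.001,0], [0,-0.0251,-0,-0,0,0,0]]
```

Width 0.226 is about 19–20 mm, so the stop is held. Lifting.

Emit:
jog_arm(increments=[[0,-0.015,0,0,0,0,0],[0,-0.025,0,0,0,0,0],[0,-0.03,0,0,0,0,0],[0,-0.02,0,0,0,0,0],[0,0,0,0,0,0,0],[0,0,0,0,0,0,0]])

```text
time: 8.57
tool_pos: [0.4416, -0.2543, 0.1197]
tcp_rot: [-1.269, 1.111, -1.113]
wrist_force: [0.3, 1.0, -2.0]
width: 0.227
```

```bash
python3 - <<'E'
from h import *
st()
p=read_camera("side"); w=cloud(p)
for m in spotter.masks_of(p,"stop")[:1]:
    q=w[m["mask"]]; print(m["p"],m["mask"].sum(),np.nanmin(q,0),np.nanmax(q,0))
# target above socket
j=np.array([.489,-.0092]);y=-.14; c,s=np.cos(y),np.sin(y); soc=j+np.array([[c,-s],[s,c]])@[.06,.012]; print(soc)
plan([soc[0],soc[1],.115],y,9,g=0)
E
```

```text
t 8.57 [ 0.4416 -0.2543  0.1197] yaw -1.4396 tilt [0.0012 0.0006] F [ 0.2619  1.0188 -2.032 ] T [ 0.0022  0.0494 -0.0139] w 0.227
0.78 314 [ 0.4202 -0.2748  0.001 ] [ 0.4852 -0.1355  0.1773]
[ 0.5501 -0.0057]
[[-0.0258,0.0005,0.0156,0,-0.144,0,0], [-0.0233,0.0005,0.0191,0,-0.144,0,0], [-0.0203,0.0004,0.0223,0,-0.145,0,0], [-0.0169,0.0005,0.025,0,-0.144,0,0], [-0.0131,0.0004,0.0271,0,-0.145,0,0], [-0.0091,0.0005,0.0287,0,-0.144,0,0], [-0.0049,0.0004,0.0297,0,-0.145,0,0], [-0.0005,0.0005,0.0302,0,-0.144,0,0], [0.0038,0.0004,0.0299,0.001,-0.145,0,0]]
```

Emit:
jog_arm(increments=[[-0.0258,0.0005,0.0156,0,-0.144,0,0],[-0.0233,0.0005,0.0191,0,-0.144,0,0],[-0.0203,0.0004,0.0223,0,-0.145,0,0],[-0.0169,0.0005,0.025,0,-0.144,0,0],[-0.0131,0.0004,0.0271,0,-0.145,0,0],[-0.0091,0.0005,0.0287,0,-0.144,0,0],[-0.0049,0.0004,0.0297,0,-0.145,0,0],[-0.0005,0.0005,0.0302,0,-0.1,0,0],[0,0,0.01,0,-0.05,0,0],[0,0,0,0,0,0,0]])

```text
time: 9.93
tool_pos: [0.5323, -0.0142, 0.1029]
tcp_rot: [-1.561, 0.206, -0.174]
wrist_force: [0.2, 0.2, -2.1]
width: 0.225
```

```bash
python3 - <<'E'
from h import *
st(); plan([.5501,-.0057,.075],-.14,6,g=0)
E
```

```text
t 9.93 [ 0.5323 -0.0142  0.1029] yaw -0.2420 tilt [-0.0206 -0.0016] F [ 0.2373  0.214  -2.1285] T [-0.0793 -0.0331  0.0017] w 0.225
[[0.0026,0.0046,0.0021,0,-0.017,-0.003,0], [0.0027,0.0046,0.002,0,-0.017,-0.004,0], [0.0027,0.0046,0.002,0,-0.017,-0.003,0], [0.0027,0.0046,0.002,0,-0.017,-0.004,0], [0.0027,0.0046,0.0019,0,-0.017,-0.003,0], [0.0027,0.0047,0.0019,0.001,-0.017,-0.004,0]]
```

Emit:
jog_arm(increments=[[0.0026,0.0046,0.0021,0,-0.017,-0.003,0],[0.0027,0.0046,0.002,0,-0.017,-0.004,0],[0.0027,0.0046,0.002,0,-0.017,-0.003,0],[0.0027,0.0046,0.002,0,-0.017,-0.004,0],[0.0027,0.0046,0.0019,0,-0.017,-0.003,0],[0.0027,0.0047,0.0019,0.001,-0.017,-0.004,0],[0,0,0,0,0,0,0],[0,0,0,0,0,0,0]])

```text
time: 10.92
tool_pos: [0.5499, -0.0079, 0.072]
tcp_rot: [-1.569, 0.108, -0.108]
wrist_force: [-0.4, 0.1, -3.4]
width: 0.227
```

```bash
python3 - <<'E'
from h import *
st()
p=read_camera("side"); w=cloud(p); np.savez("side2.npz",**{k:p[k] for k in("img","range_z","fx","fy","cx","cy","world_from_camera")})
c=p["img"][165:265,185:320]; cv2.imwrite("pics/s4.png",cv2.resize(c,None,fx=5.9,fy=5.9,interpolation=2))
for m in spotter.masks_of(p,"stop")[:2]:
    q=w[m["mask"]]; q=q[q[:,2]>.05]; print(m["p"],len(q),np.percentile(q,[3,50,97],axis=0))
print([(m["p"],m["location"],ray(p,m["location"],.068)) for m in spotter.spot_point(p,"stop")],[(m["p"],m["location"],ray(p,m["location"],.03)) for m in spotter.spot_point(p,"socket")])
plan([.5501,-.0057,.042],-.14,2,g=0)
E
```

```text
t 10.93 [ 0.5499 -0.0079  0.072 ] yaw -0.1377 tilt [-0.0002 -0.0006] F [-0.3661  0.0588 -3.3789] T [0.0446 0.0601 0.005 ] w 0.227
0.52 179 [[ 0.5387 -0.0332  0.0717]
 [ 0.5489 -0.0301  0.1115]
 [ 0.5576 -0.0031  0.1286]]
[(0.54, [256.9, 213.4], array([ 0.5477, -0.0081,  0.068 ]))] [(0.89, [257.4, 224.3], array([ 0.5501, -0.0028,  0.03  ]))]
[[-0.0001,0.0151,0.0011,0,0.001,0,0], [-0.0001,0.0151,0.0011,0.001,0.001,0,0]]
```

View pics/s4.png

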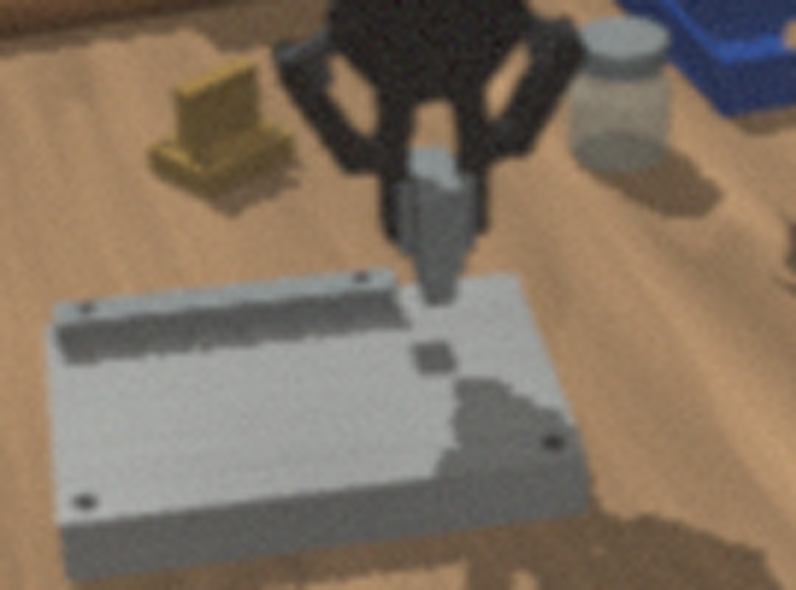

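The stop hangs upright with its lower end at crop (437,300), almost straight above the socket mouth at crop (434,358). Next I'll measure the mouth in the images.

```bash
python3 - <<'E'
from h import *
for n,uv in(("side2",(258,225)),("side0",(258,225)),("top0",(276,232))):
    p=dict(np.load(n+".npz")); g=p["img"].astype(float).mean(-1); u0,v0=uv
    a=g[v0-8:v0+9,u0-9:u0+10]; print(n); print(a.round().astype(int))
    bg=np.median(a); wt=np.clip((bg-a)/(bg-np.percentile(a,2))-.25,0,1)
    v,u=np.mgrid[-8:9,-9:10]; wt[np.hypot(u,v)>7]=0
    c=[u0+(wt*u).sum()/wt.sum(),v0+(wt*v).sum()/wt.sum()]
    print(c,ray(p,c,.03),"area px",wt.sum())
E
```

```text
side2
[[ 87  85  88 101 133 153 163 152 148 147 152 151 154 157 154 156 155 157
  158]
 [ 91  92  93  98 125 146 160 157 157 159 160 155 156 156 154 155 153 155
  156]
 [ 98  97  99  99 110 130 151 155 157 155 158 154 158 156 156 154 157 156
  151]
 [117 114 117 114 120 130 154 156 158 157 156 160 153 157 158 158 156 156
  159]
 [149 151 151 152 149 153 158 159 160 157 157 159 157 158 158 159 159 157
  157]
 [160 161 160 158 162 154 153 154 149 142 139 142 152 155 157 158 157 160
  159]
 [161 158 159 159 155 143 124 113 112 107 105 110 138 155 157 163 160 158
  160]
 [158 161 160 157 154 133 108  94  92  93  93  94 123 152 160 160 158 157
  157]
 [162 162 158 162 157 143 116  92  91  93  94  93 110 139 156 159 155 155
  159]
 [158 158 159 161 160 148 121  98  95  94  94  92  98 129 154 159 160 159
  160]
 [158 160 161 160 162 153 134 105  99  95  99  97 107 133 158 161 160 160
  159]
 [159 160 157 160 160 160 151 131 127 128 131 129 136 141 149 150 151 151
  151]
 [161 162 159 160 161 158 158 154 152 154 152 157 143 127 115 117 116 116
  118]
 [161 159 158 159 159 162 160 160 161 163
[... 2700 characters left out ...]
 160 159
  159]
 [129 156 160 159 149 131 123 120 114 112 110 113 121 129 145 158 159 159
  159]
 [149 158 160 160 156 154 153 153 153 150 140 132 125 132 149 158 159 159
  160]
 [154 159 161 160 157 158 160 161 159 158 156 154 154 156 157 158 159 160
  160]
 [154 158 161 159 158 159 161 161 160 159 159 159 161 160 159 158 160 160
  159]
 [155 159 161 159 157 159 161 162 159 159 159 160 161 161 159 158 159 159
  159]
 [155 159 161 159 158 159 162 160 158 159 159 160 162 160 159 158 159 159
  159]
 [156 159 160 158 158 160 160 160 158 159 159 160 162 159 158 159 159 160
  159]]
[np.float64(275.4177190213102), np.float64(231.18962115232833)] [ 0.5507 -0.0015  0.03  ] area px 30.902439024390254
```

Side camera frame: the socket is at (0.5505,-0.0077) and the stop at about (0.551,-0.0085). I need about (-0.5,+0.8) mm, which the tapered lead-in covers. Descending.

Emit:
jog_arm(increments=[[-0.0005,0.012,0,0,0.001,0,0],[0,0.012,-0.0008,0,0.001,0,0],[0,0.004,0,0,0,0,0],[0,0,0,0,0,0,0]])

```text
time: 11.62
tool_pos: [0.5486, -0.0088, 0.0416]
tcp_rot: [-1.569, 0.111, -0.109]
wrist_force: [0.1, 0.6, -2.1]
width: 0.225
```

```bash
python3 - <<'E'
from h import *
st(); plan([.5495,-.007,.036],-.14,2,g=0)
E
```

```text
t 11.62 [ 0.5486 -0.0088  0.0416] yaw -0.1401 tilt [-0.001  -0.0007] F [ 0.0501  0.5757 -2.0799] T [ 0.0017  0.0144 -0.0434] w 0.225
[[0.0003,0.0028,0.0009,0,-0,-0.001,0], [0.0003,0.0028,0.001,0.001,-0,-0,0]]
```

Emit:
jog_arm(increments=[[0.0008,0,0.0018,0,0,-0.001,0],[0,0.003,0,0,0,0,0],[0,0,0,0,0,0,0]])

```text
time: 12.0
tool_pos: [0.5503, -0.007, 0.0389]
tcp_rot: [-1.569, 0.109, -0.111]
wrist_force: [-1.4, 0.2, -2.8]
width: 0.224
```

```bash
python3 - <<'E'
from h import *
st(); st()
E
```

```text
t 12.00 [ 0.5503 -0.007   0.0389] yaw -0.1401 tilt [ 0.0009 -0.0006] F [-1.3866  0.1852 -2.828 ] T [-0.0184 -0.0412 -0.0374] w 0.224
t 12.00 [ 0.5503 -0.007   0.0389] yaw -0.1401 tilt [ 0.0009 -0.0006] F [-1.3866  0.1852 -2.828 ] T [-0.0184 -0.0412 -0.0374] w 0.224
```

Emit:
jog_arm(increments=[[-0.0004,0.004,0,0,0,0,0],[0,0.004,0,0,0,0,0],[0,0.002,0,0,0,0,0]])

```text
time: 12.38
tool_pos: [0.5502, -0.0069, 0.0287]
tcp_rot: [-1.569, 0.109, -0.111]
wrist_force: [-0.8, 0.4, -2.7]
width: 0.226
```

Emit:
jog_arm(increments=[[0,0.002,0,0,0,0,0],[0,0.002,0,0,0,0,0]])

```text
time: 12.62
tool_pos: [0.5503, -0.0069, 0.0243]
tcp_rot: [-1.569, 0.109, -0.111]
wrist_force: [0.5, 0.1, -2.1]
width: 0.226
```

Emit:
jog_arm(increments=[[0,0.003,0,0,0,0,0],[0,0.003,0,0,0,0,0]])

```text
time: 12.88
tool_pos: [0.5503, -0.0069, 0.0179]
tcp_rot: [-1.569, 0.109, -0.111]
wrist_force: [-0.0, -0.3, -2.8]
width: 0.222
```

Emit:
jog_arm(increments=[[0,0.002,0,0,0,0,0],[0,0.002,0,0,0,0,0],[0,0.001,0,0,0,0,0]])

```text
time: 13.25
tool_pos: [0.5503, -0.007, 0.0148]
tcp_rot: [-1.569, 0.11, -0.111]
wrist_force: [-3.9, 0.6, 5.0]
width: 0.221
```

```bash
python3 - <<'E'
from h import *
st()
p=read_camera("side"); w=cloud(p)
for m in spotter.masks_of(p,"stop")[:2]:
    q=w[m["mask"]]; print(m["p"],len(q),np.nanpercentile(q,[3,50,97],axis=0))
c=p["img"][165:265,185:320]; cv2.imwrite("pics/s5.png",cv2.resize(c,None,fx=5.9,fy=5.9,interpolation=2))
E
```

```text
t 13.25 [ 0.5503 -0.007   0.0148] yaw -0.1401 tilt [ 0.0006 -0.0006] F [-3.9434  0.6373  5.0392] T [ 0.1512  0.5825 -0.0213] w 0.221
0.51 168 [[ 0.5396 -0.0333  0.0329]
 [ 0.5491 -0.0283  0.0633]
 [ 0.5617  0.0086  0.0721]]
0.33 160 [[0.7484 0.0216 0.0022]
 [0.7596 0.0315 0.0259]
 [0.7768 0.0547 0.0422]]
```

Contact came exactly at the predicted seated height, z = 0.0148. I'll press lightly, release and check.

Emit:
jog_arm(increments=[[0,0.0015,0,0,0,0,0],[0,0.0015,0,0,0,0,0]])

```text
time: 13.6
tool_pos: [0.5503, -0.007, 0.0148]
tcp_rot: [-1.569, 0.11, -0.11]
wrist_force: [-4.6, -0.6, 9.9]
width: 0.224
```

Emit:
jog_arm(increments=[[0,0,0,0,0,0,0.6],[0,0,0,0,0,0,0.6],[0,0,0,0,0,0,0.6],[0,0,0,0,0,0,0.6],[0,-0.02,0,0,0,0,0.6],[0,-0.04,0,0,0,0,0.8],[0,-0.05,0,0,0,0,1]])

```text
time: 14.48
tool_pos: [0.5471, -0.0068, 0.1226]
tcp_rot: [-1.569, 0.117, -0.103]
wrist_force: [0.7, 0.5, -0.2]
width: 0.977
```

```bash
python3 - <<'E'
from h import *
st()
p=read_camera("side"); w=cloud(p)
for m in spotter.masks_of(p,"stop")[:1]:
    q=w[m["mask"]]; print(m["p"],len(q),np.nanpercentile(q,[3,50,97],axis=0))
print("stop",fit(p,w,np.array([.55,-.007]),[1.43],.044,.02,.07,.0665,.08,.012))
b=plan([.53,.14,.16],1.2,8,g=1); plan([.5138,.2520,.13],2.06,5,*b,g=1)
E
```

```text
t 14.47 [ 0.5471 -0.0068  0.1226] yaw -0.1402 tilt [-0.0089 -0.0014] F [ 0.6563  0.5487 -0.1886] T [-0.015  -0.0037  0.0388] w 0.977
0.72 957 [[ 0.4224 -0.4452  0.0102]
 [ 0.4708 -0.4378  0.0227]
 [ 0.5993 -0.4259  0.0271]]
stop (array([ 0.5508, -0.0121,  1.3976]), np.float64(0.12013065157967781), 82)
[[-0.0054,-0.0039,0.0178,0.001,-0.168,0.001,1], [-0.0024,-0.0038,0.0185,0,-0.167,0.001,1], [0.0007,-0.0038,0.0186,0,-0.168,0,1], [0.0038,-0.0039,0.0182,0.001,-0.167,0.001,1], [0.0068,-0.0038,0.0173,0,-0.168,0,1], [0.0096,-0.0038,0.016,0.001,-0.167,0.001,1], [0.0121,-0.0039,0.0141,0,-0.168,0,1], [0.0143,-0.0038,0.0119,0.001,-0.167,0.001,1]]
[[0.0197,0.006,0.0111,-0,-0.172,-0,1], [0.0213,0.006,0.0076,-0,-0.172,-0,1], [0.0223,0.006,0.0038,-0,-0.172,0,1], [0.0227,0.006,-0,-0,-0.172,0,1], [0.0223,0.006,-0.0039,-0,-0.172,0,1]]
```

```bash
python3 - <<'E'
from h import *
b=plan([.5138,.2520,.13],-1.08,8,g=1)
E
```

```text
[[-0.0094,-0.0001,0.0314,-0,0.117,0.001,1], [-0.013,-0.0001,0.0301,-0,0.118,0.001,1], [-0.0165,-0.0001,0.0283,-0,0.117,0.001,1], [-0.0196,-0.0001,0.0262,-0,0.118,0,1], [-0.0226,-0.0001,0.0237,-0.001,0.117,0,1], [-0.0252,-0.0002,0.0209,-0,0.118,0.001,1], [-0.0275,-0.0001,0.0178,-0.001,0.117,0.001,1], [-0.0294,-0.0001,0.0145,-0,0.118,0,1]]
```

Emit:
jog_arm(increments=[[-0.0094,-0.01,0.0314,0,0.117,0.001,1],[-0.013,-0.0001,0.0301,0,0.118,0.001,1],[-0.0165,-0.0001,0.0283,0,0.117,0.001,1],[-0.0196,-0.0001,0.0262,0,0.118,0,1],[-0.0226,-0.0001,0.0237,-0.001,0.117,0,1],[-0.0252,-0.0002,0.0209,0,0.118,0.001,1],[-0.022,-0.0001,0.013,-0.001,0.08,0.001,1],[-0.01,0,0.004,0,0.03,0,1],[0,0,0,0,0,0,1],[0,0,0,0,0,0,1]])

```text
time: 15.82
tool_pos: [0.5171, 0.2291, 0.1362]
tcp_rot: [-1.433, 0.766, -0.767]
wrist_force: [0.7, 0.4, 0.5]
width: 0.997
```

```bash
python3 - <<'E'
from h import *
st()
p=read_camera("side"); w=cloud(p)
print("stop",fit(p,w,np.array([.55,-.007]),[1.43],.044,.02,.07,.0665,.08,.012))
m=(np.hypot(w[...,0]-.55,w[...,1]+.007)<.03)&(w[...,2]>.035); q=w[m]; print("stop pts",len(q),np.percentile(q,[3,50,97],axis=0))
p=read_camera("top"); w=cloud(p)
print("stop",fit(p,w,np.array([.55,-.007]),[1.43],.044,.02,.07,.062,.08,.012))
p=dict(np.load("side0.npz"));w=cloud(p)
m=(np.hypot(w[...,0]-.513,w[...,1]-.25)<.06)&(w[...,2]>.03); q=w[m]; print("web side pts",len(q),np.percentile(q,[3,50,97],axis=0))
k=q[(q[:,2]<.052)]; a=np.polyfit(k[:,0],k[:,1],1); print("web near face yaw",np.arctan(a[0]),"y at .513",np.polyval(a,.513), "x range",k[:,0].min(),k[:,0].max())
plan([.5138,.2520,.10],-1.08,5,g=1)
E
```

```text
t 15.82 [0.5171 0.2291 0.1362] yaw -0.9830 tilt [ 0.0009 -0.0014] F [0.7141 0.4027 0.4563] T [-0.0159  0.0104  0.0046] w 0.997
stop (array([ 0.5509, -0.0118,  1.388 ]), np.float64(0.11297228323572396), 81)
stop pts 180 [[ 0.5392 -0.0334  0.0357]
 [ 0.5481 -0.0268  0.0636]
 [ 0.5604  0.0085  0.0718]]
stop (array([ 0.5505, -0.006 ,  1.4349]), np.float64(0.08289321196879944), 119)
web side pts 125 [[0.4921 0.2345 0.0312]
 [0.5137 0.2458 0.0453]
 [0.5371 0.2609 0.0554]]
web near face yaw 0.4303989192330065 y at .513 0.2456673205239972 x range 0.49098072520324215 0.5373524339196483
[[-0.0042,0.0073,0.002,0,0.019,0,1], [-0.0043,0.0073,0.0019,0,0.019,0,1], [-0.0043,0.0072,0.0018,0,0.019,0,1], [-0.0043,0.0073,0.0018,0.001,0.02,0,1], [-0.0044,0.0072,0.0017,0,0.019,0.001,1]]
```

The stop is seated: head top at about 0.07, with a top-camera fit of (0.5505,-0.006), yaw 1.435, against an expected (0.5502,-0.005), 1.431. On to the bracket.

Emit:
jog_arm(increments=[[-0.0042,0.0073,0.002,0,0.019,0,1],[-0.0043,0.0073,0.0019,0,0.019,0,1],[-0.0043,0.0072,0.0018,0,0.019,0,0.6],[-0.0043,0.0073,0.0018,0.001,0.02,0,0.6],[-0.0044,0.0072,0.0017,0,0.015,0.001,0.6],[0,0,0,0,0,0,0.6],[0,0,0,0,0,0,0.6]])

```text
time: 16.8
tool_pos: [0.5135, 0.2525, 0.0965]
tcp_rot: [-1.402, 0.844, -0.843]
wrist_force: [0.2, 0.1, -0.4]
width: 0.597
```

```bash
python3 - <<'E'
from h import *
st(); b=plan([.5135,.2525,.03],-1.08,4,g=.6)
E
```

```text
t 16.80 [0.5135 0.2525 0.0965] yaw -1.0835 tilt [-0.0002 -0.0016] F [ 0.1992  0.0981 -0.417 ] T [ 0.     -0.0184  0.0857] w 0.597
[[0,0.0166,0,0,-0.001,-0,0.6], [0,0.0166,0,0.001,-0.001,-0,0.6], [0,0.0166,0.0001,0,-0.001,-0,0.6], [0,0.0167,0,0.001,-0.001,-0,0.6]]
```

Emit:
jog_arm(increments=[[0,0.02,0,0,0,0,0.6],[0,0.022,0,0,0,0,0.6],[0,0.022,0,0,0,0,0.6],[0,0.016,0,0,0,0,0.6],[0,0,0,0,0,0,0.6],[0,0,0,0,0,0,0.6]])

```text
time: 17.55
tool_pos: [0.5134, 0.2518, 0.0115]
tcp_rot: [-1.402, 0.844, -0.843]
wrist_force: [0.6, 0.1, -0.5]
width: 0.603
```

```bash
python3 - <<'E'
from h import *
st()
p=read_camera("side"); w=cloud(p)
d=np.hypot(w[...,0]-.5135,w[...,1]-.2525); dark=p["img"].max(-1)<55
q=w[(d<.06)&dark&(w[...,2]>.012)&(w[...,2]<.3)]
for lo in np.arange(.01,.11,.01):
    k=q[(q[:,2]>=lo)&(q[:,2]<lo+.01)]
    if len(k): print(round(lo,2),len(k),k.min(0),k.max(0))
c=p["img"][130:230,155:290]; cv2.imwrite("pics/s6.png",cv2.resize(c,None,fx=5.9,fy=5.9,interpolation=2))
E
```

```text
t 17.55 [0.5134 0.2518 0.0115] yaw -1.0841 tilt [ 0.     -0.0012] F [ 0.6314  0.1026 -0.4796] T [-0.0162 -0.0401 -0.0174] w 0.603
0.04 6 [0.4951 0.2124 0.0464] [0.5338 0.2755 0.0493]
0.05 19 [0.495  0.2104 0.0501] [0.5333 0.2748 0.0594]
0.06 21 [0.4927 0.2116 0.0607] [0.5344 0.276  0.0699]
0.07 21 [0.4889 0.2105 0.07  ] [0.5338 0.2747 0.0799]
0.08 58 [0.4783 0.1948 0.08  ] [0.5486 0.2935 0.0898]
0.09 38 [0.4783 0.1957 0.09  ] [0.5466 0.2964 0.0999]
0.1 58 [0.4769 0.1953 0.1003] [0.5354 0.2942 0.1097]
```

View pics/s6.png

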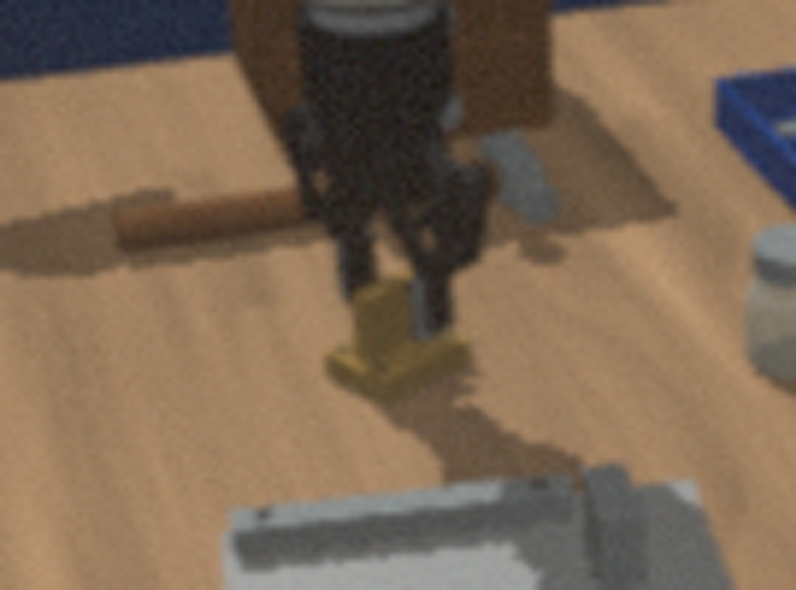

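The fingers straddle the web (crop 355,290 and 432,330), with the tips at z ≈ 0.045. I'll go 13 mm lower and close.

Emit:
jog_arm(increments=[[0,0.008,0,0,0,0,0.6],[0,0.005,0,0,0,0,0.5],[0,0,0,0,0,0,0],[0,0,0,0,0,0,0],[0,0,0,0,0,0,0],[0,0,0,0,0,0,0],[0,0,0,0,0,0,0]], force=70)

```text
time: 18.48
tool_pos: [0.5151, 0.2527, -0.0002]
tcp_rot: [-1.398, 0.842, -0.845]
wrist_force: [-0.3, 0.2, -1.0]
width: 0.133
```

```bash
python3 - <<'E'
from h import *
st()
E
```

```text
t 18.48 [ 0.5151  0.2527 -0.0002] yaw -1.0841 tilt [0.0003 0.003 ] F [-0.3392  0.1543 -1.0128] T [ 0.0384 -0.0075 -0.0098] w 0.133
```

Width 0.133 is about 11–12 mm, so the web is held. Lift and carry to above the plate, short of the corner.

Emit:
jog_arm(increments=[[0,-0.015,0,0,0,0,0],[0,-0.025,0,0,0,0,0],[0,-0.03,0,0,0,0,0],[0,-0.025,0,0,0,0,0],[0,0,0,0,0,0,0]])

```text
time: 19.1
tool_pos: [0.5119, 0.2511, 0.0971]
tcp_rot: [-1.404, 0.845, -0.842]
wrist_force: [0.9, -0.1, -4.6]
width: 0.13
```

```bash
cat >> h.py <<'E'
JY=-.1397; JR=np.array([[np.cos(JY),-np.sin(JY)],[np.sin(JY),np.cos(JY)]]); JC=np.array([.5503,-.0065])-JR@[.06,.012]
def jig(x,y): return JC+JR@[x,y]
def injig(p): return JR.T@(np.array(p)[:2]-JC)*1000
E
python3 - <<'E'
from h import *
st(); print(JC,jig(.006,.016)); plan([*jig(.006,.014),.095],JY-np.pi/2,8,g=0)
E
```

```text
t 19.10 [0.5119 0.2511 0.0971] yaw -1.0840 tilt [ 0.     -0.0035] F [ 0.9078 -0.1062 -4.5969] T [-0.0546 -0.0658  0.0461] w 0.130
[ 0.4892 -0.01  ] [0.4974 0.005 ]
[[0.0265,0.0003,-0.0161,0,0.078,0,0], [0.0277,0.0003,-0.014,0,0.078,0,0], [0.0287,0.0003,-0.0118,0.001,0.078,0,0], [0.0296,0.0003,-0.0096,0,0.079,0,0], [0.0302,0.0003,-0.0072,0.001,0.078,0,0], [0.0307,0.0003,-0.0048,0,0.079,0,0], [0.031,0.0004,-0.0023,0.001,0.078,0.001,0], [0.0311,0.0003,0,0,0.079,0,0]]
```

Emit:
jog_arm(increments=[[0.0265,0.0003,-0.0161,0,0.078,0,0],[0.0277,0.0003,-0.014,0,0.078,0,0],[0.0287,0.0003,-0.0118,0.001,0.078,0,0],[0.0296,0.0003,-0.0096,0,0.079,0,0],[0.0302,0.0003,-0.0072,0.001,0.078,0,0],[0.0307,0.0003,-0.0048,0,0.079,0,0],[0.024,0.0004,-0.0023,0.001,0.06,0.001,0],[0.012,0,0,0,0.03,0,0],[0,0,0,0,0,0,0],[0,0,0,0,0,0,0]])

```text
time: 20.35
tool_pos: [0.4865, 0.0226, 0.0847]
tcp_rot: [-1.18, 1.286, -1.268]
wrist_force: [0.9, 0.6, -5.1]
width: 0.13
```

```bash
python3 - <<'E'
from h import *
st(); print(injig(readout.read_state()["tool_pos"])); plan([*jig(.006,.014),.055],JY-np.pi/2,5,g=0)
E
```

```text
t 20.35 [0.4865 0.0226 0.0847] yaw -1.6599 tilt [ 0.0032 -0.0172] F [ 0.9386  0.5834 -5.1105] T [ 0.0339 -0.0277  0.0095] w 0.130
[-7.2161 31.9457]
[[0.0037,0.0059,0.0026,0.003,0.01,0.001,0], [0.0037,0.0059,0.0026,0.004,0.01,0.001,0], [0.0037,0.0059,0.0026,0.003,0.01,0.001,0], [0.0036,0.0059,0.0026,0.004,0.01,0,0], [0.0036,0.006,0.0026,0.003,0.011,0.001,0]]
```

Emit:
jog_arm(increments=[[0.0037,0.0059,0.0026,0.003,0.01,0.001,0],[0.0037,0.0059,0.0026,0.004,0.01,0.001,0],[0.0037,0.0059,0.0026,0.003,0.01,0.001,0],[0.0036,0.0059,0.0026,0.004,0.01,0,0],[0.0036,0.006,0.0026,0.003,0.011,0.001,0],[0,0,0,0,0,0,0],[0,0,0,0,0,0,0]])

```text
time: 21.22
tool_pos: [0.4981, 0.0033, 0.0523]
tcp_rot: [-1.138, 1.312, -1.312]
wrist_force: [0.2, 0.5, -4.1]
width: 0.131
```

```bash
python3 - <<'E'
from h import *
st(); print(injig(readout.read_state()["tool_pos"])); plan([*jig(.006,.014),.034],JY-np.pi/2,3,g=0)
p=read_camera("side"); c=p["img"][165:265,185:320]; cv2.imwrite("pics/s7.png",cv2.resize(c,None,fx=5.9,fy=5.9,interpolation=2))
w=cloud(p)
for m in spotter.masks_of(p,"bracket")[:1]:
    q=w[m["mask"]]; q=q[q[:,2]>.04]; j=(q[:,:2]-JC)@JR*1000; print(m["p"],len(q),np.percentile(j,[3,50,97],axis=0),np.percentile(q[:,2],[3,97]))
E
```

```text
t 21.23 [0.4981 0.0033 0.0523] yaw -1.7116 tilt [-0.0011  0.0003] F [ 0.2106  0.4668 -4.05  ] T [ 0.0438 -0.0223  0.0358] w 0.131
[ 6.914  14.4449]
[[0.0002,0.0061,-0.0003,-0,-0,-0,0], [0.0001,0.0061,-0.0003,-0,-0.001,-0.001,0], [0.0002,0.0061,-0.0003,-0,-0,-0,0]]
0.58 371 [[-22.3875 -13.2271]
 [  2.4883   1.3185]
 [ 36.674   20.6745]] [0.0561 0.1055]
```

View pics/s7.png

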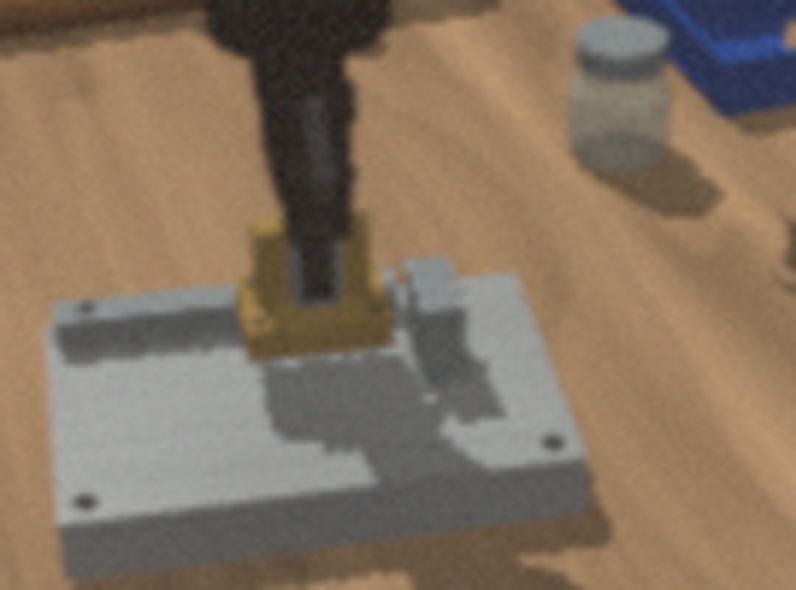

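The stop is seated at crop (432,280). The bracket hovers square to the jig at crop (315,300). Lowering onto the plate.

Emit:
jog_arm(increments=[[0,0.006,0,0,0,0,0],[0,0.006,0,0,0,0,0],[0,0.005,0,0,0,0,0],[0,0.002,0,0,0,0,0]])

```text
time: 21.82
tool_pos: [0.4983, 0.0037, 0.0326]
tcp_rot: [-1.138, 1.311, -1.311]
wrist_force: [-0.0, 0.4, -4.1]
width: 0.128
```

Emit:
jog_arm(increments=[[0,0.0015,0,0,0,0,0],[0,0.0015,0,0,0,0,0]])

```text
time: 22.08
tool_pos: [0.4984, 0.0037, 0.0298]
tcp_rot: [-1.138, 1.311, -1.311]
wrist_force: [-4.1, -0.1, 8.1]
width: 0.133
```

```bash
python3 - <<'E'
from h import *
st(); print(injig(readout.read_state()["tool_pos"]))
E
```

```text
t 22.07 [0.4984 0.0037 0.0298] yaw -1.7108 tilt [-0.0011  0.0009] F [-4.0851 -0.0753  8.1484] T [-0.0864  0.5157 -0.0257] w 0.133
[ 7.1683 14.8797]
```

On the plate: z = 0.0298 and 8 N up. Now slide towards the fence (tool -x).

Emit:
jog_arm(increments=[[-0.003,0,0,0,0,0,0],[-0.003,0,0,0,0,0,0],[-0.002,0,0,0,0,0,0]])

```text
time: 22.45
tool_pos: [0.5, 0.0121, 0.03]
tcp_rot: [-1.137, 1.311, -1.312]
wrist_force: [0.7, 0.7, -3.9]
width: 0.134
```

Emit:
jog_arm(increments=[[-0.001,0,0,0,0,0,0],[-0.001,0,0,0,0,0,0],[-0.001,0,0,0,0,0,0]])

```text
time: 22.82
tool_pos: [0.5004, 0.0154, 0.0299]
tcp_rot: [-1.137, 1.311, -1.312]
wrist_force: [-0.1, 0.4, -3.7]
width: 0.127
```

```bash
cat >> h.py <<'E'
def js():
    st(); s=readout.read_state(); print("jig pos mm",injig(s["tool_pos"]),"jig force",JR.T@np.array(s["wrist_force"])[:2],"tool yaw err",np.arctan2(*R.from_rotvec(s["tcp_rot"]).as_matrix()[[1,0],0])-(JY-np.pi/2))
E
python3 -c "from h import *; js()"
```

```text
t 22.82 [0.5004 0.0154 0.0299] yaw -1.7107 tilt [-0.0012  0.0019] F [-0.0821  0.4186 -3.7251] T [-0.0567  0.0045  0.0443] w 0.127
jig pos mm [ 7.5577 26.7381] jig force [-0.1395  0.4031] tool yaw err -0.00021798927804583812
```

Emit:
jog_arm(increments=[[-0.001,0.0005,0,0,0,0,0],[-0.001,0.0005,0,0,0,0,0]])

```text
time: 23.08
tool_pos: [0.5005, 0.0154, 0.0299]
tcp_rot: [-1.142, 1.308, -1.313]
wrist_force: [-2.2, -5.4, 1.7]
width: 0.134
```

Emit:
jog_arm(increments=[[-0.001,0.0005,0,0,0,0,0],[-0.001,0.0005,0,0,0,0,0]])

```text
time: 23.32
tool_pos: [0.5004, 0.0153, 0.0299]
tcp_rot: [-1.145, 1.307, -1.315]
wrist_force: [-2.6, -5.3, 1.1]
width: 0.137
```

```bash
python3 -c "from h import *; js()"
```

```text
t 23.32 [0.5004 0.0153 0.0299] yaw -1.7085 tilt [0.006  0.0008] F [-2.5505 -5.2963  1.0622] T [-0.7219  0.3602 -0.0274] w 0.137
jig pos mm [ 7.5937 26.6767] jig force [-1.7881 -5.5999] tool yaw err 0.0019682276029304724
```

Touching the fence at y ≈ 26.7 with 5.6 N. Now slide +x (tool +z) while keeping light pressure on the fence and the plate, and correcting the small tilt.

Emit:
jog_arm(increments=[[-0.0004,0.001,0.003,0,0,0.003,0],[-0.0004,0.001,0.003,0,0,0,0],[-0.0004,0.001,0.002,0,0,0,0]])

```text
time: 23.7
tool_pos: [0.5086, 0.0142, 0.0299]
tcp_rot: [-1.145, 1.308, -1.314]
wrist_force: [-5.4, -2.4, 6.5]
width: 0.128
```

```bash
python3 -c "from h import *; js()"
```

```text
t 23.70 [0.5086 0.0142 0.0299] yaw -1.7086 tilt [0.0048 0.    ] F [-5.4442 -2.4321  6.4572] T [-0.308   0.6378  0.0042] w 0.128
jig pos mm [15.8533 26.6465] jig force [-5.0525 -3.1665] tool yaw err 0.0018876316985503294
```

Emit:
jog_arm(increments=[[-0.0004,0.001,0.002,0,0,0.004,0],[-0.0004,0.001,0.001,0,0,0.002,0]])

```text
time: 23.95
tool_pos: [0.5112, 0.0139, 0.0299]
tcp_rot: [-1.142, 1.312, -1.309]
wrist_force: [-8.9, -1.2, 11.9]
width: 0.128
```

Emit:
jog_arm(increments=[[-0.0004,0.001,0.001,0,0,0.002,0],[-0.0004,0.001,0.001,0,0,0,0]])

```text
time: 24.2
tool_pos: [0.5112, 0.0139, 0.03]
tcp_rot: [-1.145, 1.316, -1.306]
wrist_force: [-8.0, -1.6, 10.7]
width: 0.127
```

```bash
python3 -c "from h import *; js()"
```

```text
t 24.20 [0.5112 0.0139 0.03  ] yaw -1.7087 tilt [-0.0005 -0.0073] F [-8.0374 -1.5834 10.6674] T [-0.41    1.1219 -0.1068] w 0.127
jig pos mm [18.459  26.7893] jig force [-7.7386 -2.6871] tool yaw err 0.0017866784612157183
```

It stopped at x ≈ 18.5 in both calls, so it is against the stop. Now press on both faces and down, levelling the tool, then look.

Emit:
jog_arm(increments=[[-0.001,0.0015,0.001,0.005,0,0,0],[-0.001,0.0015,0.001,0.002,0,0,0],[-0.001,0.0015,0.001,0,0,0,0]])

```text
time: 24.58
tool_pos: [0.5112, 0.0138, 0.03]
tcp_rot: [-1.151, 1.314, -1.309]
wrist_force: [-10.5, -4.7, 15.1]
width: 0.129
```

```bash
python3 - <<'E'
from h import *
js()
p=read_camera("side"); c=p["img"][165:265,185:320]; cv2.imwrite("pics/s8.png",cv2.resize(c,None,fx=5.9,fy=5.9,interpolation=2))
w=cloud(p); m=(np.hypot(w[...,0]-.55,w[...,1]+.007)<.03)&(w[...,2]>.035); q=w[m]; q=q[(p["img"][m].astype(int)[:,0]>70)]; print("stop pts",len(q),np.percentile(q,[3,50,97],axis=0))
for m in spotter.masks_of(p,"bracket")[:1]:
    q=w[m["mask"]]; j=(q[:,:2]-JC)@JR*1000; k=(q[:,2]>.032)&(q[:,2]<.045); print(m["p"],k.sum(),np.percentile(j[k],[3,50,97],axis=0)); a=np.polyfit(j[k,0],j[k,1],1); print("near-face slope",a[0])
E
```

```text
t 24.57 [0.5112 0.0138 0.03  ] yaw -1.7079 tilt [ 0.0053 -0.0082] F [-10.495   -4.6603  15.0889] T [-0.5795  1.3954 -0.1048] w 0.129
jig pos mm [18.4993 26.6627] jig force [-9.7438 -6.0763] tool yaw err 0.0026242061479746503
stop pts 224 [[ 0.5259 -0.0328  0.0375]
 [ 0.546  -0.0216  0.0693]
 [ 0.56    0.0098  0.2733]]
0.73 101 [[-11.8914  -2.0964]
 [ 16.1953   0.9042]
 [ 50.2459  24.7329]]
near-face slope -0.1057281800239323
```

View pics/s8.png

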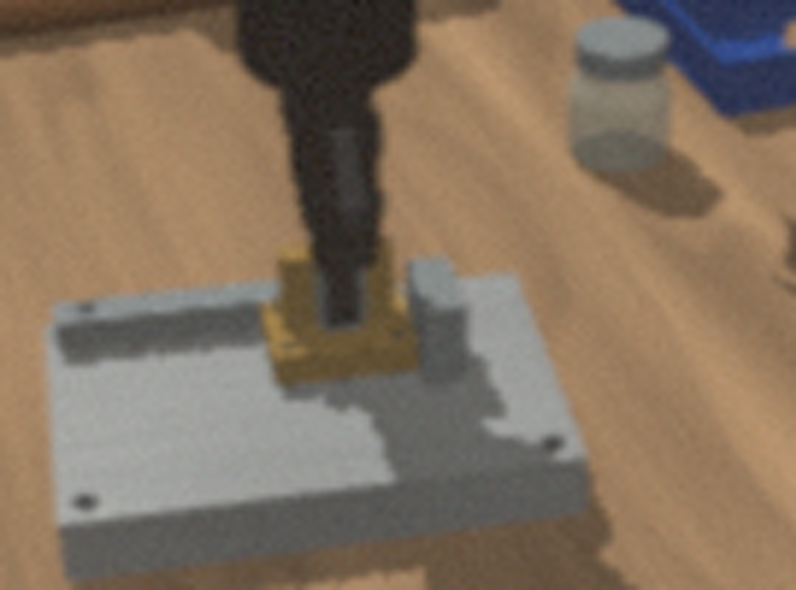

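The bracket's end is against the stop at crop (415,350) with its back at the fence, and the stop is upright. The tool has tipped slightly (5–8 mrad), so I'll level it while pressing.

Emit:
jog_arm(increments=[[-0.0008,0.0018,0.0006,0.012,0,0.008,0],[-0.0008,0.0018,0.0006,0.008,0,0.005,0],[-0.001,0.002,0.0008,0.008,0,0.005,0]])

```text
time: 25.05
tool_pos: [0.512, 0.0141, 0.0298]
tcp_rot: [-1.124, 1.301, -1.31]
wrist_force: [-10.6, -4.8, 17.4]
width: 0.128
```

```bash
python3 -c "from h import *; js()"
```

```text
t 25.05 [0.512  0.0141 0.0298] yaw -1.7071 tilt [-0.0089  0.0152] F [-10.5531  -4.7913  17.3863] T [-1.1439  2.1015 -0.154 ] w 0.128
jig pos mm [19.163  27.1066] jig force [-9.7831 -6.2141] tool yaw err 0.0033645255916670003
```

Emit:
jog_arm(increments=[[-0.0008,0.0018,0.0006,-0.01,0,-0.005,0],[-0.001,0.0018,0.0008,0,0,0,0]])

```text
time: 25.3
tool_pos: [0.5115, 0.014, 0.0299]
tcp_rot: [-1.142, 1.308, -1.309]
wrist_force: [-11.1, -4.8, 16.2]
width: 0.13
```

```bash
python3 -c "from h import *; js()"
```

```text
t 25.30 [0.5115 0.014  0.0299] yaw -1.7066 tilt [0.     0.0001] F [-11.1447  -4.7537  16.2378] T [-0.6777  1.5103 -0.147 ] w 0.130
jig pos mm [18.7445 26.8763] jig force [-10.3742  -6.2593] tool yaw err 0.0039358790205172856
```

The tilt is now zero under pressure. The yaw has drifted +4 mrad and the outside torque about z is -0.15 Nm, so I'll test the other side for flushness.

Emit:
jog_arm(increments=[[-0.001,0.0018,0.0008,0,0.004,0,0],[-0.001,0.0018,0.0008,0,0.004,0,0]])

```text
time: 25.55
tool_pos: [0.5115, 0.0139, 0.03]
tcp_rot: [-1.145, 1.315, -1.314]
wrist_force: [-11.8, -5.4, 16.9]
width: 0.132
```

```bash
python3 -c "from h import *; js()"
```

```text
t 25.55 [0.5115 0.0139 0.03  ] yaw -1.7130 tilt [ 0.004  -0.0045] F [-11.8277  -5.4126  16.862 ] T [-0.4947  1.3571  0.3587] w 0.132
jig pos mm [18.6966 26.7921] jig force [-10.9588  -7.0069] tool yaw err -0.002479047622269359
```

Emit:
jog_arm(increments=[[-0.001,0.0018,0.0008,0,0.006,0,0],[-0.001,0.0018,0.0008,0,0.004,0,0]])

```text
time: 25.8
tool_pos: [0.5113, 0.0138, 0.0301]
tcp_rot: [-1.148, 1.322, -1.319]
wrist_force: [-10.5, -4.5, 15.1]
width: 0.132
```

```bash
python3 -c "from h import *; js()"
```

```text
t 25.80 [0.5113 0.0138 0.0301] yaw -1.7195 tilt [ 0.0084 -0.0092] F [-10.4635  -4.4912  15.122 ] T [-0.4331  1.4689  0.5568] w 0.132
jig pos mm [18.562  26.6853] jig force [-9.7362 -5.9044] tool yaw err -0.008993580100900456
```

The torque changes sign between yaw -1.7066 and -1.7130. The flush yaw is therefore about -1.7085, matching the value at first fence contact. Returning there and levelling.

Emit:
jog_arm(increments=[[-0.001,0.0018,0.0008,0.0115,-0.008,0.0105,0],[-0.001,0.0018,0.0008,0.002,-0.004,0.002,0]])

```text
time: 26.05
tool_pos: [0.5114, 0.0139, 0.0298]
tcp_rot: [-1.141, 1.308, -1.308]
wrist_force: [-10.4, -4.9, 16.4]
width: 0.131
```

```bash
python3 -c "from h import *; js()"
```

```text
t 26.05 [0.5114 0.0139 0.0298] yaw -1.7062 tilt [-0.0008  0.0002] F [-10.3643  -4.8633  16.4102] T [-0.8365  1.5188 -0.2831] w 0.131
jig pos mm [18.6459 26.8203] jig force [-9.5861 -6.2591] tool yaw err 0.00430839789230375
```

Emit:
jog_arm(increments=[[-0.001,0.0018,0.0008,0.002,0.0025,0.002,0],[-0.001,0.0018,0.0008,0.002,0,0.0015,0]])

```text
time: 26.3
tool_pos: [0.5114, 0.0139, 0.0298]
tcp_rot: [-1.14, 1.311, -1.309]
wrist_force: [-10.7, -4.3, 15.5]
width: 0.133
```

```bash
python3 - <<'E'
from h import *
js()
p=read_camera("top"); w=cloud(p)
for t in ("jar","spool","cone","bench_block","pin"):
    for m in spotter.masks_of(p,t)[:1]: print(t,np.nanmedian(w[m["mask"]],0))
m=(np.hypot(w[...,0]-.5503,w[...,1]+.0065)<.03)&(w[...,2]>.06)&(w[...,2]<.08); q=w[m]; print("stop top",len(q),np.median(q,0))
js()
E
```

```text
t 26.30 [0.5114 0.0139 0.0298] yaw -1.7088 tilt [-0.001  -0.0002] F [-10.6672  -4.2606  15.5462] T [-0.7577  1.4806 -0.1512] w 0.133
jig pos mm [18.6274 26.8259] jig force [-9.97   -5.7044] tool yaw err 0.0016489556320720133
jar [0.7152 0.1908 0.0684]
spool [0.76   0.0418 0.0406]
cone [ 0.6614 -0.3246  0.014 ]
bench_block [ 0.7142 -0.2274  0.0228]
pin [ 0.5319 -0.2362  0.0682]
stop top 0 [nan nan nan]
t 26.60 [0.5114 0.0139 0.0298] yaw -1.7088 tilt [-0.0009 -0.0002] F [-11.2095  -4.927   15.8643] T [-0.7534  1.4786 -0.1332] w 0.128
jig pos mm [18.6288 26.8332] jig force [-10.4143  -6.4399] tool yaw err 0.001719666226062344
  return _methods._mean(a, axis=axis, dtype=dtype,
  ret = um.true_divide(
```

The press holds steady: about 10 N on the stop, 6 N on the fence and 16 N down. The tool is level and the unneeded objects haven't moved. Handing in.

```bash
python3 -c "
from h import *
js(); print(bot.finish_job()); js()"
```

```text
t 26.60 [0.5114 0.0139 0.0298] yaw -1.7088 tilt [-0.0009 -0.0002] F [-11.2095  -4.927   15.8643] T [-0.7534  1.4786 -0.1332] w 0.128
jig pos mm [18.6288 26.8332] jig force [-10.4143  -6.4399] tool yaw err 0.001719666226062344
the job is handed in; nothing more can be done
None
the job is handed in; nothing more can be done
```

The job is handed in at 26.6 s. The stop is plugged into the socket, and the arm still holds the bracket in the corner, pressed against the fence and the stop.

**Stop:** it went in almost without force and met the plate exactly at the predicted seated height. The top-camera fit afterwards agreed with the socket to about 1 mm and 4 mrad.

**Bracket at hand-in:** the outside force was about 6 N from the fence, 10 N from the stop and 16 N up from the plate, friction included. These held steady over the last 0.3 s. The tool was level to 1 mrad, and its yaw was within about 1 mrad of my estimated flush angle. I found that angle by turning the bracket slightly until the torque changed sign.

**Checks that failed or disagreed:**
- **Fingertip height:** the real fingertips stood about 40 mm higher than the reported tool position implied. The first grasp of the stop therefore closed above its head, touching nothing. I corrected this from the side camera, and both later contact heights agreed with the correction.
- **Stop not re-seen at the end:** my last top-camera check of the stop returned no points, possibly because the gripper hid it. The last sight of it, seated and upright, was from the side camera about 2 s before hand-in.
- **Small leftover torque:** about -0.13 Nm remained about the vertical axis, so a gap of around 0.1 mm at one end of a face is possible.
- **Other objects:** the jar, spool, cone, bench block and pin had not moved, to within about 1 mm. I did not re-measure the hammer and file.

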